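# Load the tube rocker and set its speed dial

### The job

Lay the blue-capped tube in the rocker's cradle with the blue tab and the yellow-capped tube in the one with the yellow tab, each centred across its two saddles with its cap at the tab end, and keep hold of each until it has settled fully down in its saddles for a moment before letting go. When both are loaded, turn the dial clockwise to click 4, the red tick (counting the first black tick as 0), and let go. Leave the grey-capped tube, the burner, the beaker and the basin where they are.

Things in the scene. Friction and masses are not known exactly. Their poses are not given: they have to be found in the camera images.
- tube_blue: Loose amber tube, blue six-sided cap, 40 to 85 g. Origin on its axis at mid round part; x along the axis to the cap. Round part 30 mm in diameter, x = -46 to +46 mm; cap +46 to +64 mm, 30 mm across flats. Starts lying on the open bench left or right of the rocker, any yaw, axis 15 mm above the bench.
- tube_yellow: Loose amber tube, yellow six-sided cap, 40 to 85 g. Origin on its axis at mid round part; x along the axis to the cap. Round part 30 mm in diameter, x = -46 to +46 mm; cap +46 to +64 mm, 30 mm across flats. Starts lying on the open bench left or right of the rocker, any yaw, axis 15 mm above the bench.
- tube_grey: Loose amber tube, grey six-sided cap, 40 to 85 g. Origin on its axis at mid round part; x along the axis to the cap. Round part 30 mm in diameter, x = -46 to +46 mm; cap +46 to +64 mm, 30 mm across flats. It already lies in the cradle with the grey tab; leave it there.
- tube_blue_cap (a point): Centre of the blue cap, 55 mm from the tube's origin along its x.
- tube_yellow_cap (a point): Centre of the yellow cap, 55 mm from the tube's origin along its x.
- cradle_blue: Fixed tube cradle with a blue tab. Origin at its centre on the deck (75 mm above the bench); x lengthwise to the tab end, z up. Two white 90 degree V saddles, 8 mm thick, 42 mm wide, 36 mm high, at x = -30 and +30 mm (52 mm clear between for fingers). A tube fully down has its axis 36 mm above the deck. Tab: flat plate at x = 40 to 70 mm, 3 mm thick. 
- cradle_yellow: Fixed tube cradle with a yellow tab. Origin at its centre on the deck (75 mm above the bench); x lengthwise to the tab end, z up. Two white 90 degree V saddles, 8 mm thick, 42 mm wide, 36 mm high, at x = -30 and +30 mm (52 mm clear between for fingers). A tube fully down has its axis 36 mm above the deck. Tab: flat plate at x = 40 to 70 mm, 3 mm thick. 
- cradle_grey: Fixed tube cradle with a grey tab. Origin at its centre on the deck (75 mm above the bench); x lengthwise to the tab end, z up. Two white 90 degree V saddles, 8 mm thick, 42 mm wide, 36 mm high, at x = -30 and +30 mm (52 mm clear between for fingers). A tube fully down has its axis 36 mm above the deck. Tab: flat plate at x = 40 to 70 mm, 3 mm thick. 
- rocker: Fixed tube rocker, white with a steel deck, off (nothing moves). Origin on the bench under the deck centre; x = the way the tabs point. Deck x -61 to 77, y -103 to 103 mm, top at 75 mm, with three cradles at y = -70, 0, 70 mm in varying order. Control box x -50 to 50, y -190 to -105 mm, top at 60 mm, dial on it at x 0, y -150 mm.
- dial_grip (a point): On the dial's vertical axis, 84 mm above the bench, mid-height of its grey grip bar (46 mm long, 11 mm thick, 26 mm high, top at 98 mm) on a black disc 52 mm in diameter, 12 mm high. x points along the bar to the end with the white pointer line and turns with the dial; z is up.
- dial (a joint): Dial angle (rad), growing clockwise seen from above, 0 to 3.15. Clicks into 8 stops 0.45 apart: click 4 is 1.80. At 0 the pointer looks along the rocker's +y (to the deck), at click 4 (red tick) nearly along its +x. Starts at click 1, 2 or 3, seldom caught between two. Light sprung detents (under 0.15 N m) pull it to the nearest click when let go.
- burner: Bystander: gas burner, blue foot 80 mm in diameter, brass tube to 147 mm high. Origin under its foot.
- beaker: Bystander: glass beaker 64 mm in diameter, 85 mm high. Origin under its base.
- basin: Bystander: white porcelain basin 84 mm in diameter, 36 mm high. Origin under its base.
Things that resemble listed ones, but are neither listed nor needed, are in the scene too. What is shaped like the tube_grey but pink or turquoise is not meant.

How it is judged:
On the way, in this order (a step that is already met when the one before it is completed fails the run):
1. one tube settled fully down in its own cradle, cap at the tab end, while still held ((((x of tube_blue in the frame of cradle_blue between -0.01 and 0.01 m and y of tube_blue in the frame of cradle_blue between -0.005 and 0.005 m and z of tube_blue in the frame of cradle_blue between 0.032 and 0.04 m and angle between the x axis of tube_blue and the x axis of cradle_blue, either way round below 0.08 rad and x of tube_blue_cap in the frame of cradle_blue above 0.03 m) and (contact force between the fingers and tube_blue above 0.5 N and contact force between tube_blue and cradle_blue above 0.2 N and linear speed of tube_blue below 0.02 m/s)) or ((x of tube_yellow in the frame of cradle_yellow between -0.01 and 0.01 m and y of tube_yellow in the frame of cradle_yellow between -0.005 and 0.005 m and z of tube_yellow in the frame of cradle_yellow between 0.032 and 0.04 m and angle between the x axis of tube_yellow and the x axis of cradle_yellow, either way round below 0.08 rad and x of tube_yellow_cap in the frame of cradle_yellow above 0.03 m) and (contact force between the fingers and tube_yellow above 0.5 N and contact force between tube_yellow and cradle_yellow above 0.2 N and linear speed of tube_yellow below 0.02 m/s)))), for 0.1 s.
2. the other tube settled likewise in its own cradle while still held, the first one lying released in its cradle ((((x of tube_blue in the frame of cradle_blue between -0.01 and 0.01 m and y of tube_blue in the frame of cradle_blue between -0.005 and 0.005 m and z of tube_blue in the frame of cradle_blue between 0.032 and 0.04 m and angle between the x axis of tube_blue and the x axis of cradle_blue, either way round below 0.08 rad and x of tube_blue_cap in the frame of cradle_blue above 0.03 m) and (contact force between the fingers and tube_blue above 0.5 N and contact force between tube_blue and cradle_blue above 0.2 N and linear speed of tube_blue below 0.02 m/s) and (x of tube_yellow in the frame of cradle_yellow between -0.01 and 0.01 m and y of tube_yellow in the frame of cradle_yellow between -0.005 and 0.005 m and z of tube_yellow in the frame of cradle_yellow between 0.032 and 0.04 m and angle between the x axis of tube_yellow and the x axis of cradle_yellow, either way round below 0.08 rad and x of tube_yellow_cap in the frame of cradle_yellow above 0.03 m) and (contact force between the fingers and tube_yellow below 0.1 N and contact force between tube_yellow and cradle_yellow above 0.2 N)) or ((x of tube_yellow in the frame of cradle_yellow between -0.01 and 0.01 m and y of tube_yellow in the frame of cradle_yellow between -0.005 and 0.005 m and z of tube_yellow in the frame of cradle_yellow between 0.032 and 0.04 m and angle between the x axis of tube_yellow and the x axis of cradle_yellow, either way round below 0.08 rad and x of tube_yellow_cap in the frame of cradle_yellow above 0.03 m) and (contact force between the fingers and tube_yellow above 0.5 N and contact force between tube_yellow and cradle_yellow above 0.2 N and linear speed of tube_yellow below 0.02 m/s) and (x of tube_blue in the frame of cradle_blue between -0.01 and 0.01 m and y of tube_blue in the frame of cradle_blue between -0.005 and 0.005 m and z of tube_blue in the frame of cradle_blue between 0.032 and 0.04 m and angle between the x axis of tube_blue and the x axis of cradle_blue, either way round below 0.08 rad and x of tube_blue_cap in the frame of cradle_blue above 0.03 m) and (contact force between the fingers and tube_blue below 0.1 N and contact force between tube_blue and cradle_blue above 0.2 N)))), for 0.1 s.
3. with both tubes loaded, the dial turned to click 4 (x of tube_blue in the frame of cradle_blue between -0.01 and 0.01 m and y of tube_blue in the frame of cradle_blue between -0.005 and 0.005 m and z of tube_blue in the frame of cradle_blue between 0.032 and 0.04 m and angle between the x axis of tube_blue and the x axis of cradle_blue, either way round below 0.08 rad and x of tube_blue_cap in the frame of cradle_blue above 0.03 m and x of tube_yellow in the frame of cradle_yellow between -0.01 and 0.01 m and y of tube_yellow in the frame of cradle_yellow between -0.005 and 0.005 m and z of tube_yellow in the frame of cradle_yellow between 0.032 and 0.04 m and angle between the x axis of tube_yellow and the x axis of cradle_yellow, either way round below 0.08 rad and x of tube_yellow_cap in the frame of cradle_yellow above 0.03 m and value of joint dial between 1.67 and 1.93 rad), for 0.1 s.
At the end, for the whole second after the job is handed in: Blue and yellow tubes lie still and released in their own colour's cradles, caps at the tab end, within 10 mm lengthwise, 5 mm across, axis 32-40 mm above the deck, 0.08 rad of parallel; the grey tube likewise still in its cradle; dial at click 4 (1.80 rad, within 0.13) (all of step 3 and contact force between the fingers and tube_blue below 0.1 N and contact force between tube_blue and cradle_blue above 0.2 N and contact force between the fingers and tube_yellow below 0.1 N and contact force between tube_yellow and cradle_yellow above 0.2 N and x of tube_grey in the frame of cradle_grey between -0.01 and 0.01 m and y of tube_grey in the frame of cradle_grey between -0.005 and 0.005 m and z of tube_grey in the frame of cradle_grey between 0.032 and 0.04 m and angle between the x axis of tube_grey and the x axis of cradle_grey, either way round below 0.08 rad and velocity of joint dial between -0.05 and 0.05 rad/s and linear speed of each of tube_blue, tube_yellow, tube_grey below 0.02 m/s); the robot touches nothing.
It fails at once if the grey-capped tube is moved more than 8 mm (distance of tube_grey from where it was at the start of the episode above 0.008 m).
It fails at once if the burner is moved more than 30 mm or tipped (distance of burner from where it was at the start of the episode above 0.03 m or angle between burner's own z axis and vertical above 0.35 rad).
It fails at once if the beaker is moved more than 30 mm or tipped (distance of beaker from where it was at the start of the episode above 0.03 m or angle between beaker's own z axis and vertical above 0.35 rad).
It fails at once if the basin is moved more than 30 mm or tipped (distance of basin from where it was at the start of the episode above 0.03 m or angle between basin's own z axis and vertical above 0.35 rad).
It also fails if it takes over 72 s, if anything falls off the work surface, if the arm or the gripper's body presses on something with over 40 N, if the wrist force passes 120 N, or if a joint passes its speed limit or range.

### The arm

A 7-joint arm with a two-finger parallel gripper is mounted at the origin on the work surface. World frame = base frame: x ahead of the robot, y to its left, z up, the work surface at z = 0. Lengths are in m, angles in rad, forces in N, time in s.
With the tool pointing down it reaches from about 0.425 to 0.875 m from the base axis. Payload 4.7 kg.
Tool frame: the origin (TCP) lies between the finger pads; the fingertips stand 14 mm ahead of it and the grasp point (between the pads) lies 5 mm behind it; z points along the fingers, y is the line along which they close (so a half turn about z gives the same grasp; the last joint's range is limited). The gripper opens to 87 mm and grips with 3 to 60 N. Pads are 19 mm wide; open, the fingers measure 117 mm over their backs; the gripper's body (75 mm by 190 mm) begins 51 mm behind the grasp point.
Start: joints at [-1.21, 0.321, -0.07, 1.45, 0.023, 1.371, -0.057], TCP at [0.221, 0.611, 0.237] pointing down, gripper open.
Joint ranges: [-2.86, 2.86], [-0.3, 2.09], [-1.38, 1.24], [0.06, 2.45], [-1.56, 4.7], [0.09, 2.05], [-2.69, 2.69]. Speed limits (rad/s): [2.57, 2.57, 3.14, 3.14, 3.14, 3.14, 3.14].

### API

Orientations are given as a rotation vector (axis times angle).
In Python, from bench import ctrl gives the robot as it stands.
- The arm moves only by the tool step_arm, never from a script. Its argument "commands" is a list of rows, each an object with "travel": the shift along the tool's x, y, z in m, a list of three; "turn": the turn, a rotation vector about the tool's x, y, z in degrees, a list of three. A call has 1 to 5 rows; each row is the pose to reach, as a shift and turn from the pose commanded when the call began, along the tool's axes at that moment; what a row does not reach only later rows make up. A row lasts 1/10 s, in which the tool goes at most 50 mm and 8.59 degrees, less where a joint would pass 70% of its speed; a pose out of reach is approached as far as the arm can. A call with a gripper value outside its range is refused whole. "gripper" is the opening, from 0 (shut) to 1 (fully open), set as the call begins (left out, the last holds). The fingers move at their own pace and stop on an object; "force" is the grip in N (left out, the last holds). Time passes only in rows, so rows that repeat a pose let the fingers close. It gives the time, the measured TCP pose, the force, the opening and the grip force at its end, in the units of the state.
- ctrl.get_state(): the state, without advancing time (a new reading comes with each control period).
- ctrl.get_image(name): name is "side" or "top"; returns the picture (400x640x3 uint8, red, green, blue); there is no depth.
- ctrl.camera_model(name): a dict with "fx", "fy", "cx", "cy" (pixels), "k1" (the pictures are not rectified: a ray, as slopes to the right and down, at radius r is drawn at 1 + k1 r^2 times it, then the intrinsics apply), "R" (3x3) and "t" (3): a world point X has camera coordinates R X + t. Camera axes: x right, y down, z forward; pixel columns grow to the right and rows downward; lengths in m; the calibration is good to about 2 mm. A picture is of the moment at which its call begins. camera_model takes no time and is no camera call.
- ctrl.close_job(): hands the job in; it is judged then, once.
The state is a dict: "time": time; "joint_positions": joint angles; "qd": joint speeds; "joint_torque": joint torques, N m; "position": TCP position; "tool_rot": TCP orientation; "ft_force": force on the tool from outside, world axes, zero at the start; "torque": the same for the moment, N m; "grip_width": opening from 0.0 (shut) to 1.0 (fully open); "grip_force": force on a finger pad.
Only numpy, scipy, OpenCV 4.12 (cv2) and the standard library are available. Lean on these libraries where they do the work, as an engineer would, in place of code of your own. Each camera call takes 0.05 s, during which the arm holds its last target. There are 200 camera calls.

## Working session

There is one attempt and no reset: what is moved stays moved. The work goes in short steps, Python scripts to look and compute and a tool call to move; the robot and the scene stay as the last step left them, time stands still between calls to the robot, and variables do not carry over. Pictures are saved under pics/ and viewed, at most 10 in all, crops included, and the job is handed in when it is done.

Besides the shell and the picture viewer there is one more tool, called after "Call:" as name(argument=value, ...) on one line, values as JSON. step_arm: Moves the arm, as the interface text tells. Its arguments: {"type":"object","properties":{"commands":{"type":"array"},"gripper":{"type":"number"},"force":{"type":"number"}},"required":["commands"]}

```bash
mkdir -p pics; ls; python3 - <<'E'
from bench import ctrl
import cv2
for n in("top","side"):
    cv2.imwrite(f"pics/{n}0.png",ctrl.get_image(n)[:,:,::-1]); print(n,ctrl.camera_model(n))
print(ctrl.get_state())
E
```

```text
pics
top {'fx': 374.5948603228577, 'fy': 374.5948603228577, 'cx': 322.3136391467689, 'cy': 197.53849589190543, 'k1': -0.06569523906818893, 'R': array([[ 0.00821137, -0.9999366 ,  0.00770458],
       [-0.99125503, -0.00915439, -0.13164218],
       [ 0.13170436, -0.00655624, -0.99126736]]), 't': array([0.0198639 , 0.60202727, 1.05612434])}
side {'fx': 423.3780792442299, 'fy': 423.3780792442299, 'cx': 317.9837035385802, 'cy': 196.90572534925002, 'k1': -0.0007569861361677621, 'R': array([[ 0.99122206, -0.13183757,  0.00988323],
       [-0.08968787, -0.72547393, -0.68238088],
       [ 0.09713346,  0.67550457, -0.73093   ]]), 't': array([-0.56381793,  0.12476049,  0.94489101])}
{'time': 0.1, 'joint_positions': array([-1.20990313,  0.32172933, -0.07008665,  1.45156502,  0.0225907 ,
        1.37081295, -0.05691452]), 'qd': array([-0.00033452, -0.00066797,  0.00049394, -0.00546953,  0.00153344,
        0.00176779,  0.00042998]), 'joint_torque': array([ 3.74258743e-04, -4.92572880e+01, -4.05468028e-01, -3.13397241e+01,
       -6.40497054e-02,  3.94385273e-02,  5.60470471e-05]), 'position': array([0.22080115, 0.61083554, 0.23557754]), 'tool_rot': array([-5.41957777e-01, -3.09427474e+00,  2.69312897e-03]), 'ft_force': array([-1.81498285,  0.42226923, -0.17677305]), 'torque': array([ 0.02394604,  0.01498867, -0.00808869]), 'grip_force': 0.0, 'grip_width': 1.0009048526682538}
```

View pics/top0.png

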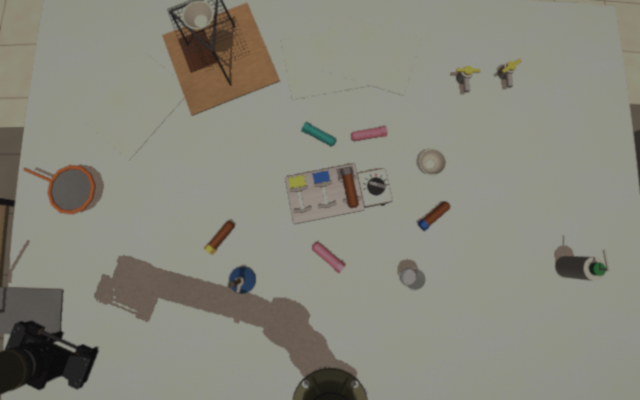

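View pics/side0.png

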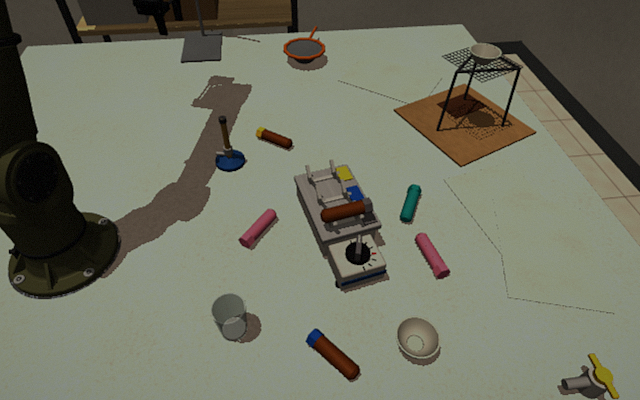

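The first pictures show several things of the right shape.

- **Amber tubes, top view:** yellow-capped at (220,237), blue-capped at (434,215), grey-capped in its cradle at (350,187).
- **Lookalikes, top view:** pink at (369,133) and (328,257), turquoise at (319,134).
- **Choice:** the amber tubes with the yellow and blue caps.
- **Tabs, top view:** yellow (297,183), blue (321,177), grey (346,172).
- **Dial:** (376,186).

Next I'll check the choice in close crops.

```bash
python3 - <<'E'
import cv2,numpy as np
def crop(im,x,y,w,h,s):
    c=cv2.resize(im[y:y+h,x:x+w],None,fx=s,fy=s,interpolation=cv2.INTER_CUBIC)
    for i in range(0,w,10):
        cv2.putText(c,str(x+i),(i*s,8),0,.3,(0,0,255),1); cv2.line(c,(i*s,0),(i*s,h*s),(0,255,0) if False else (90,90,90),1)
    for i in range(0,h,10):
        cv2.putText(c,str(y+i),(0,i*s+10),0,.3,(0,0,255),1); cv2.line(c,(0,i*s),(w*s,i*s),(90,90,90),1)
    return cv2.convertScaleAbs(c,alpha=1.5)
t=cv2.imread("pics/top0.png");s=cv2.imread("pics/side0.png")
cv2.imwrite("pics/c1.png",np.vstack([crop(t,280,155,130,70,6),np.hstack([crop(t,200,213,50,45,4),crop(t,410,195,50,45,4),crop(t,410,195,50,45,4)*0])[:,:780,:] if 0 else np.pad(np.hstack([crop(t,200,213,50,28,6) if 0 else crop(t,200,215,60,28,6),crop(t,410,200,60,33,6)[:168]]),((0,0),(0,60),(0,0)))]))
a=crop(s,290,155,100,140,4);b=np.vstack([crop(s,250,120,60,40,6),crop(s,300,325,65,60,6)[:, :360]])
h=600;P=lambda q:np.pad(q[:h],((0,max(0,h-q.shape[0])),(0,0),(0,0)))
cv2.imwrite("pics/c2.png",np.hstack([P(a),P(b)]))
E
```

```text
(no output)
```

View pics/c1.png

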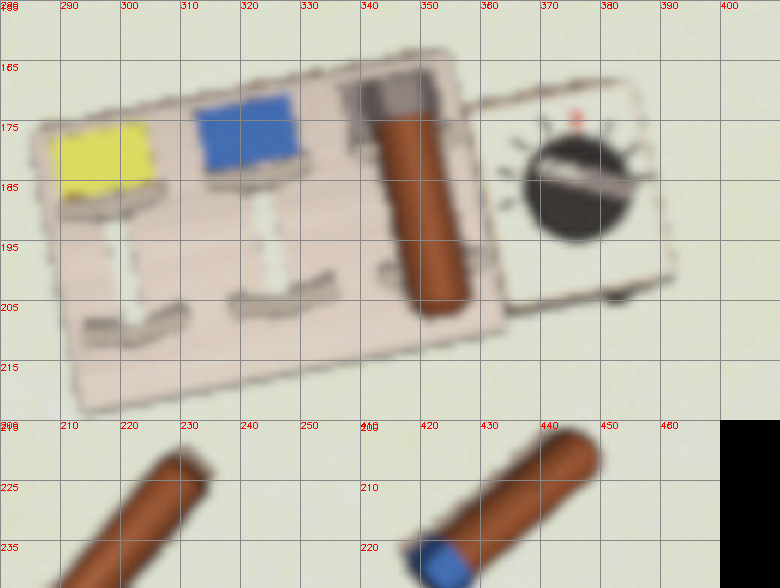

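View pics/c2.png

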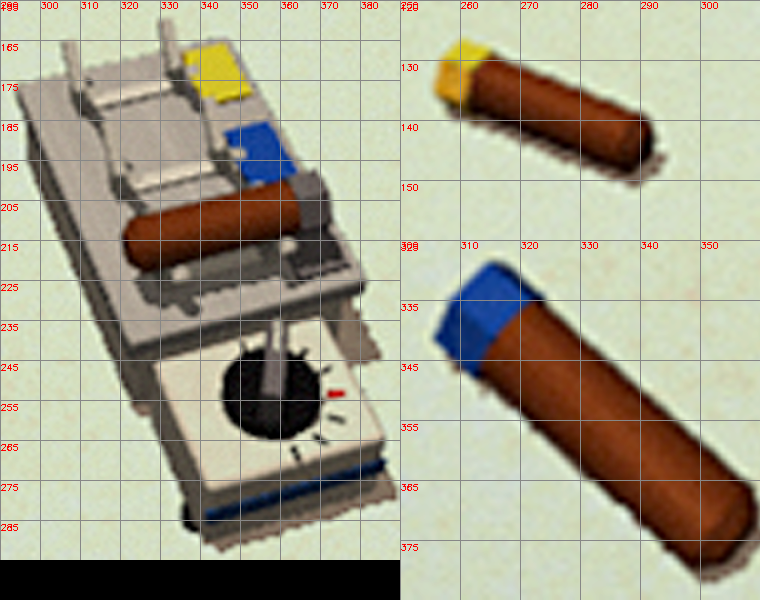

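The crops confirm the choice: blue-capped amber tube on the right (top 434,215), yellow-capped on the left (220,237). The deck corners in the top view are (286,176), (354.5,163), (294,224) and (364,210). The dial's white pointer end is at (369,181), about click 1. Next I'll fit the poses from both views.

```bash
cat > h.py <<'E'
import numpy as np,cv2
from bench import ctrl
from scipy.optimize import minimize,least_squares
from scipy.spatial.transform import Rotation as Ro
CM={n:ctrl.camera_model(n) for n in("top","side")}
def proj(n,X):
    m=CM[n];K=np.array([[m['fx'],0,m['cx']],[0,m['fy'],m['cy']],[0,0,1.]])
    return cv2.projectPoints(np.atleast_2d(X).astype(float),cv2.Rodrigues(m['R'])[0],m['t'],K,np.array([m['k1'],0,0,0.]))[0][:,0]
def pose2(p,X): # p=x,y,z,yaw
    c,s=np.cos(p[3]),np.sin(p[3]);X=np.atleast_2d(X);return np.c_[c*X[:,0]-s*X[:,1]+p[0],s*X[:,0]+c*X[:,1]+p[1],X[:,2]+p[2]]
def cyl(x0,x1,r=.015):
    a=np.arange(0,2*np.pi,.2);return np.array([[x,r*np.cos(b),r*np.sin(b)] for x in(x0,x1) for b in a])
def mask(im,kind):
    h=cv2.cvtColor(im,cv2.COLOR_RGB2HSV).astype(int);H,S,V=h[...,0],h[...,1],h[...,2]
    am=((H<15)|(H>172))&(S>140)&(V>20)
    if kind=='blue': am|=(H>100)&(H<130)&(S>110)
    if kind=='yellow': am|=(H>14)&(H<35)&(S>120)
    return am.astype(np.uint8)
def fit(ims,kind,p0,views=("top","side"),x1=.064,R=45):
    F=4;W={}
    for n in views:
        u=proj(n,p0[:3])[0].astype(int)-R;I=ims[n][max(u[1],0):u[1]+2*R,max(u[0],0):u[0]+2*R];u=np.maximum(u,0)
        m=mask(cv2.resize(I,None,fx=F,fy=F,interpolation=cv2.INTER_CUBIC),kind)
        k,l,st,_=cv2.connectedComponentsWithStats(m)
        c=((proj(n,p0[:3])[0]-u+.5)*F).astype(int)
        yy,xx=np.nonzero(m);j=np.argmin((yy-c[1])**2+(xx-c[0])**2);m=(l==l[yy[j],xx[j]]).astype(np.uint8)
        W[n]=(u,m)
    X=cyl(-.046,x1)
    def cost(p):
        s=0
        for n,(u,m) in W.items():
            q=np.zeros(m.shape,np.uint8);hl=cv2.convexHull(((proj(n,pose2(p,X))-u+.5)*F*16).astype(np.int32))
            cv2.fillConvexPoly(q,hl,1,shift=4);s+=(q^m).sum()/m.sum()
        return s/len(W)
    p0=np.array(p0,float);sx=np.vstack([p0]+[p0+d for d in np.diag([.01,.01,.006,.15])])
    r=minimize(cost,p0,method='Nelder-Mead',options=dict(initial_simplex=sx,xatol=1e-4,fatol=1e-4,maxiter=300))
    return r.x,r.fun
E
cat > m1.py <<'E'
from h import *
ims={n:cv2.imread(f"pics/{n}0.png")[:,:,::-1] for n in CM}
C=np.array([[77,103,0],[77,-103,0],[-61,103,0],[-61,-103,0]])/1e3
T=np.array([[286,175.5],[354.2,163],[293.5,223.8],[363.8,209.5]]);S=np.array([[348.6,165],[380.5,225.5],[294.2,176.8],[323,241]])
f=lambda p:np.r_[proj("top",pose2(p,C))-T,proj("side",pose2(p,C))-S].ravel()
r=least_squares(f,[.6,0,.075,.15]);print("rocker",r.x.round(4),r.fun.reshape(-1,2).round(1).tolist())
def guess(px,z=.015):
    return least_squares(lambda q:proj("top",[q[0],q[1],z])[0]-px,[.5,0]).x
for k,px,capx in(("blue",(436,213),(424,224)),("yellow",(222,235),(210,247))):
    a=guess(px);d=guess(capx)-a;p,c=fit(ims,k,[*a,.015,np.arctan2(d[1],d[0])]);print(k,p.round(4),round(c,3))
a=guess((350,187),.111);p,c=fit(ims,"grey",[*a,.111,r.x[3]],x1=.046);print("grey",p.round(4),round(c,3))
R=r.x.copy();q=p.copy();cs,sn=np.cos(R[3]),np.sin(R[3]);d=q-R;print("grey in rocker",cs*d[0]+sn*d[1],-sn*d[0]+cs*d[1],d[2],d[3])
for n,px in(("burner",(240,281)),("beaker",(410,277)),("basin",(431,161)),("pink",(328,257)),("pink2",(369,133)),("teal",(319,134))): print(n,guess(px,.02).round(3))
E
python3 m1.py
```

```text
rocker [0.6041 0.0186 0.0708 0.192 ] [[-1.6, 0.1], [0.7, -0.1], [-0.8, -0.8], [0.6, 0.3], [-1.0, -0.5], [1.8, 0.5], [-0.1, -0.3], [-1.1, 1.0]]
blue [ 0.5631 -0.3154  0.0046  2.2543] 0.608
yellow [0.4908 0.3216 0.0176 2.4553] 0.359
grey [ 0.6131 -0.0485  0.1111  0.2197] 0.327
grey in rocker -0.0040127667791386434 -0.06755539934548323 0.04032155419614385 0.027701086614078746
burner [0.358 0.262]
beaker [ 0.373 -0.233]
basin [ 0.72  -0.305]
pink [0.429 0.007]
pink2 [ 0.805 -0.116]
teal [0.8   0.037]
```

```bash
python3 - <<'E'
from h import *
ims={n:cv2.imread(f"pics/{n}0.png")[:,:,::-1] for n in CM}
rows=[]
for n,pts in(("top",[(434,215),(220,237),(350,187)]),("side",[(332,353),(274,138),(325,213)])):
    r=[]
    for (x,y),k in zip(pts,("blue","yellow","grey")):
        I=cv2.resize(ims[n][y-25:y+25,x-30:x+30],None,fx=4,fy=4,interpolation=cv2.INTER_CUBIC);m=mask(I,k)
        r.append(np.vstack([I,np.dstack([m*255]*3)])[:, :, ::-1])
        h=cv2.cvtColor(I,cv2.COLOR_RGB2HSV);print(n,k,h[100,120],h[20,20],h[100,125])
    rows.append(np.hstack(r))
cv2.imwrite("pics/mask.png",cv2.resize(np.vstack(rows),(540,600)))
E
```

```text
top blue [ 10 171  94] [ 34  26 149] [ 10 170  99]
top yellow [ 11 167 104] [ 35  19 148] [ 10 166  97]
top grey [ 10 168 102] [ 37  16 146] [ 10 167  99]
side blue [ 11 222  86] [ 43  27 152] [ 10 209  89]
side yellow [ 10 226  71] [ 39  36 149] [ 10 225  77]
side grey [ 10 227  74] [20 42 36] [ 10 229  78]
```

View pics/mask.png

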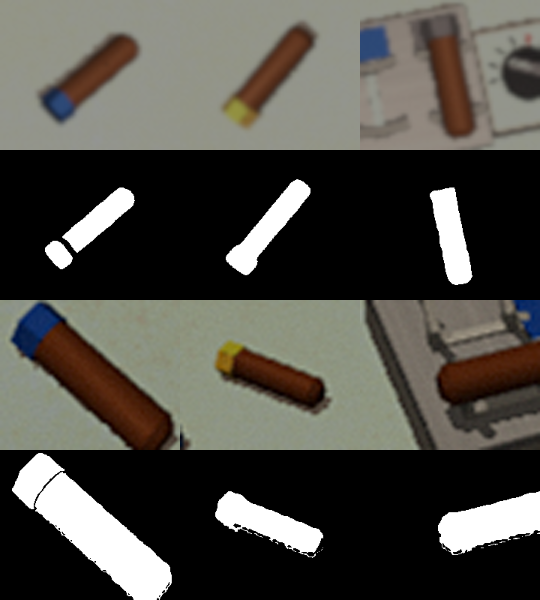

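The masks show the tubes clearly but eroded, and the blue cap is split off. I'll loosen the threshold and close the gaps.

```bash
python3 - <<'E'
s=open('h.py').read()
s=s.replace("(S>140)&(V>20)","(S>90)&(V>20)").replace("(H<130)&(S>110)","(H<130)&(S>80)").replace("&(S>120)","&(S>85)")
s=s.replace("(H<15)","(H<18)").replace("return am.astype(np.uint8)","return cv2.morphologyEx(am.astype(np.uint8),cv2.MORPH_CLOSE,np.ones((9,9),np.uint8))")
s=s.replace("R=45","R=60")
open('h.py','w').write(s)
E
python3 m1.py
```

```text
rocker [0.6041 0.0186 0.0708 0.192 ] [[-1.6, 0.1], [0.7, -0.1], [-0.8, -0.8], [0.6, 0.3], [-1.0, -0.5], [1.8, 0.5], [-0.1, -0.3], [-1.1, 1.0]]
blue [ 0.5599 -0.3148  0.0119  2.2677] 0.159
yellow [0.4921 0.3229 0.0151 2.4625] 0.157
grey [ 0.6128 -0.0488  0.1101  0.2011] 0.146
grey in rocker -0.0043136771403557254 -0.06781918979545067 0.039307778173638716 0.009099793019468727
burner [0.358 0.262]
beaker [ 0.373 -0.233]
basin [ 0.72  -0.305]
pink [0.429 0.007]
pink2 [ 0.805 -0.116]
teal [0.8   0.037]
```

```bash
cat > m2.py <<'E'
from h import *
C=np.array([[77,103,0],[77,-103,0],[-61,103,0],[-61,-103,0],[55,70,2],[55,0,2]])/1e3
T=np.array([[286,175.5],[354.2,163],[293.5,223.8],[363.8,209.5],[297.3,181.4],[320.8,176.8]]);S=np.array([[348.6,165],[380.5,225.5],[294.2,176.8],[323,241],[344.5,172.8],[354.8,192.8]])
for sl in(slice(0,4),slice(4,6),slice(0,6)):
    f=lambda p:np.r_[proj("top",pose2([p[0],p[1],.075,p[2]],C[sl]))-T[sl],proj("side",pose2([p[0],p[1],.075,p[2]],C[sl]))-S[sl]].ravel()
    r=least_squares(f,[.6,0,.15]);print(r.x.round(4),r.fun.reshape(-1,2).round(1).tolist())
p=[*r.x[:2],0,r.x[2]]
print("cradles y,b,g axis",pose2(p,[[0,.07,.111],[0,0,.111],[0,-.07,.111],[0,-.15,.084]]).round(4).tolist())
g=pose2(p,[[0,-.15,.1]]);print("dial px",proj("top",g),proj("side",g))
E
python3 m2.py
```

```text
[0.6035 0.0169 0.1917] [[-1.1, 0.0], [1.4, -0.2], [-0.3, -0.7], [1.3, 0.3], [-1.0, -1.3], [1.9, -0.1], [-0.3, -1.0], [-1.2, 0.4]]
[0.6031 0.0197 0.1863] [[-0.6, -0.6], [0.1, -0.3], [-0.5, 0.3], [-0.1, 0.5]]
[0.6035 0.0177 0.1934] [[-1.4, 0.1], [1.1, -0.3], [-0.5, -0.6], [1.1, 0.3], [-0.0, -0.5], [0.7, -0.4], [-1.1, -1.5], [1.9, -0.4], [-0.4, -1.2], [-1.2, 0.2], [-0.5, 0.8], [0.2, 1.0]]
cradles y,b,g axis [[0.59, 0.0864, 0.111], [0.6035, 0.0177, 0.111], [0.6169, -0.051, 0.111], [0.6323, -0.1295, 0.084]]
dial px [[378.12008082 184.35006621]] [[358.52591517 243.85325564]]
```

```bash
cat > go.py <<'E'
import sys,numpy as np
from bench import ctrl
from scipy.spatial.transform import Rotation as Ro
def delta(x,y,z,yaw):
    s=ctrl.get_state();R=Ro.from_rotvec(s['tool_rot'])
    G=Ro.from_matrix(np.array([[np.cos(yaw),np.sin(yaw),0],[np.sin(yaw),-np.cos(yaw),0],[0,0,-1.]]))
    return R.inv().apply(np.array([x,y,z])-s['position']),np.degrees((R.inv()*G).as_rotvec()),s
if __name__=="__main__":
    v=list(map(float,sys.argv[1:])); 
    for i in range(0,len(v),4):
        t,r,s=delta(*v[i:i+4]);print(t.round(4).tolist(),r.round(2).tolist())
    print(s['time'],s['position'].round(4),s['joint_positions'].round(2),s['ft_force'].round(2))
E
python3 go.py .492 .323 .20 2.4625 .492 .323 .06 2.4625
```

```text
[-0.3529, -0.1785, 0.0359] [-0.1, 0.02, 19.04]
[-0.3529, -0.1782, 0.1759] [-0.1, 0.02, 19.04]
0.1 [0.2208 0.6108 0.2356] [-1.21  0.32 -0.07  1.45  0.02  1.37 -0.06] [-1.81  0.42 -0.18]
```

Call:
step_arm(commands=[{"travel": [-0.353, -0.178, 0.036], "turn": [-0.1, 0, 19]}, {"travel": [-0.353, -0.178, 0.036], "turn": [-0.1, 0, 19]}, {"travel": [-0.353, -0.178, 0.036], "turn": [-0.1, 0, 19]}, {"travel": [-0.353, -0.178, 0.036], "turn": [-0.1, 0, 19]}, {"travel": [-0.353, -0.178, 0.036], "turn": [-0.1, 0, 19]}], gripper=0.9, force=25)

```text
time: 0.6
position: [0.3929, 0.4285, 0.2134]
tool_rot: [1.045, 2.962, 0.002]
ft_force: [0.9, -0.3, -0.7]
grip_width: 0.903
grip_force: 0.0
```

```bash
python3 go.py .492 .323 .12 2.4625
```

```text
[-0.1434, -0.0201, 0.0933] [0.08, -0.01, 0.05]
0.6 [0.3929 0.4285 0.2134] [-0.97  0.19  0.1   1.67 -0.02  1.29  0.03] [ 0.92 -0.3  -0.66]
```

Call:
step_arm(commands=[{"travel": [-0.143, -0.02, 0.093], "turn": [0, 0, 0]}, {"travel": [-0.143, -0.02, 0.093], "turn": [0, 0, 0]}, {"travel": [-0.143, -0.02, 0.093], "turn": [0, 0, 0]}, {"travel": [-0.143, -0.02, 0.093], "turn": [0, 0, 0]}, {"travel": [-0.143, -0.02, 0.093], "turn": [0, 0, 0]}])

```text
time: 1.1
position: [0.4919, 0.3201, 0.1181]
tool_rot: [-1.055, -2.958, 0.006]
ft_force: [-0.2, -0.4, 1.0]
grip_width: 0.903
grip_force: 0.0
```

```bash
python3 go.py .492 .323 .017 2.4625; python3 - <<'E'
from h import *
t=ctrl.get_image("top");s=ctrl.get_image("side")
a=t[190:280,170:290];b=s[90:180,210:330]
cv2.imwrite("pics/a1.png",cv2.resize(np.hstack([a,b]),None,fx=3.3,fy=3.3,interpolation=cv2.INTER_CUBIC)[:,:,::-1])
E
```

```text
[0.0018, 0.0026, 0.101] [-0.22, 0.03, -0.34]
1.1 [0.4919 0.3201 0.1181] [-0.79  0.28  0.19  1.76 -0.06  1.12  0.31] [-0.18 -0.38  1.05]
```

View pics/a1.png

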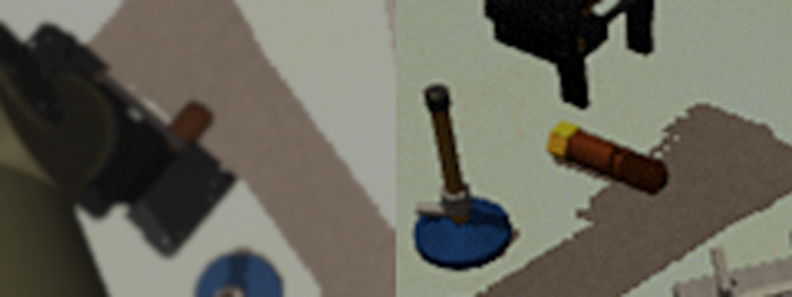

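The crop shows the open fingers straddling the yellow tube's line, with the burner clear of the gripper. Going down.

Call:
step_arm(commands=[{"travel": [0.002, 0.0026, 0.04], "turn": [-0.2, 0, -0.3]}, {"travel": [0.002, 0.0026, 0.075], "turn": [-0.2, 0, -0.3]}, {"travel": [0.002, 0.0026, 0.09], "turn": [-0.2, 0, -0.3]}, {"travel": [0.002, 0.0026, 0.1], "turn": [-0.2, 0, -0.3]}, {"travel": [0.002, 0.0026, 0.1], "turn": [-0.2, 0, -0.3]}])

```text
time: 1.7
position: [0.4903, 0.3294, 0.0207]
tool_rot: [1.035, 2.965, 0.007]
ft_force: [0.4, -0.2, 0.4]
grip_width: 0.902
grip_force: 0.0
```

Call:
step_arm(commands=[{"travel": [0, 0, 0], "turn": [0, 0, 0]}, {"travel": [0, 0, 0], "turn": [0, 0, 0]}, {"travel": [0, 0, 0], "turn": [0, 0, 0]}, {"travel": [0, 0, 0], "turn": [0, 0, 0]}, {"travel": [0, 0, 0], "turn": [0, 0, 0]}], gripper=0.1)

```text
time: 2.2
position: [0.4912, 0.3287, 0.0213]
tool_rot: [1.037, 2.964, 0.009]
ft_force: [-0.5, 1.1, -0.7]
grip_width: 0.531
grip_force: 0.0
```

```bash
python3 go.py .492 .323 .20 2.4625
```

```text
[-0.0042, -0.0029, -0.1787] [0.34, -0.01, 0.34]
2.2 [0.4912 0.3287 0.0213] [-0.78  0.39  0.18  1.83 -0.09  0.92  0.33] [-0.45  1.08 -0.7 ]
```

Call:
step_arm(commands=[{"travel": [-0.0042, -0.0029, 0.003], "turn": [0.3, 0, 0.3]}, {"travel": [-0.0042, -0.0029, 0.003], "turn": [0.3, 0, 0.3]}, {"travel": [-0.0042, -0.0029, 0.003], "turn": [0.3, 0, 0.3]}, {"travel": [-0.0042, -0.0029, 0.003], "turn": [0.3, 0, 0.3]}, {"travel": [-0.0042, -0.0029, 0.003], "turn": [0.3, 0, 0.3]}], gripper=0.1)

```text
time: 2.7
position: [0.4923, 0.3238, 0.0177]
tool_rot: [-1.045, -2.962, 0.0]
ft_force: [-0.9, 0.6, -1.2]
grip_width: 0.335
grip_force: 25.0
```

Call:
step_arm(commands=[{"travel": [0, 0, 0], "turn": [0, 0, 0]}, {"travel": [0, 0, 0], "turn": [0, 0, 0]}])

```text
time: 2.9
position: [0.4924, 0.3238, 0.0178]
tool_rot: [-1.045, -2.962, -0.0]
ft_force: [0.8, -0.3, 0.1]
grip_width: 0.337
grip_force: 25.0
```

```bash
python3 go.py .492 .323 .22 2.4625
```

```text
[-0.0001, -0.0008, -0.2022] [0.0, -0.02, 0.04]
2.9 [0.4924 0.3238 0.0178] [-0.78  0.4   0.18  1.83 -0.09  0.92  0.33] [ 0.75 -0.34  0.07]
```

Call:
step_arm(commands=[{"travel": [0, 0, -0.02], "turn": [0, 0, 0]}, {"travel": [0, 0, -0.06], "turn": [0, 0, 0]}, {"travel": [0, 0, -0.11], "turn": [0, 0, 0]}, {"travel": [0, 0, -0.16], "turn": [0, 0, 0]}, {"travel": [0, 0, -0.18], "turn": [0, 0, 0]}])

```text
time: 3.4
position: [0.4946, 0.325, 0.2039]
tool_rot: [1.044, 2.958, 0.012]
ft_force: [1.0, 0.0, -0.8]
grip_width: 0.334
grip_force: 25.0
```

```bash
python3 go.py .590 .0870 .20 0.195
```

```text
[-0.2236, -0.1254, 0.0032] [0.36, -0.5, 129.95]
3.4 [0.4946 0.325  0.2039] [-0.8   0.21  0.2   1.66 -0.04  1.27  0.3 ] [ 0.96  0.05 -0.79]
```

Call:
step_arm(commands=[{"travel": [-0.08, -0.045, 0.0], "turn": [0, 0, 8.5]}, {"travel": [-0.12, -0.07, 0.0], "turn": [0, 0, 17]}, {"travel": [-0.16, -0.09, 0.0], "turn": [0, 0, 25.5]}, {"travel": [-0.2, -0.11, 0.0], "turn": [0, 0, 34]}, {"travel": [-0.224, -0.125, 0.003], "turn": [0.3, -0.4, 42.5]}])

```text
time: 3.9
position: [0.5868, 0.0899, 0.1958]
tool_rot: [2.052, 2.372, -0.009]
ft_force: [0.1, 0.5, -0.7]
grip_width: 0.331
grip_force: 25.0
```

Call:
step_arm(commands=[{"travel": [0, 0, 0], "turn": [0, 0, 8.5]}, {"travel": [0, 0, 0], "turn": [0, 0, 17]}, {"travel": [0, 0, 0], "turn": [0, 0, 25.5]}, {"travel": [0, 0, 0], "turn": [0, 0, 34]}, {"travel": [0, 0, 0], "turn": [0, 0, 42.5]}])

```text
time: 4.4
position: [0.5859, 0.092, 0.1951]
tool_rot: [2.771, 1.466, -0.008]
ft_force: [0.4, -0.0, 0.2]
grip_width: 0.337
grip_force: 25.0
```

Call:
step_arm(commands=[{"travel": [0, 0, 0], "turn": [0, 0, 8.5]}, {"travel": [0, 0, 0], "turn": [0, 0, 17]}, {"travel": [0, 0, 0], "turn": [0, 0, 25.5]}, {"travel": [0, 0, 0], "turn": [0, 0, 34]}, {"travel": [0, 0, 0], "turn": [0, 0, 42.5]}])

```text
time: 4.9
position: [0.5859, 0.0921, 0.1951]
tool_rot: [3.113, 0.363, -0.004]
ft_force: [0.3, -0.3, -0.8]
grip_width: 0.336
grip_force: 25.0
```

```bash
python3 go.py .590 .0870 .16 0.195
```

```text
[0.0029, 0.0056, 0.0351] [0.44, 0.17, 2.12]
4.9 [0.5859 0.0921 0.1951] [-0.72  0.25  0.61  1.67 -0.14  1.27 -1.42] [ 0.32 -0.33 -0.81]
```

Call:
step_arm(commands=[{"travel": [0.0029, 0.0056, 0.035], "turn": [0.4, 0.2, 2.1]}, {"travel": [0.0029, 0.0056, 0.035], "turn": [0.4, 0.2, 2.1]}, {"travel": [0.0029, 0.0056, 0.035], "turn": [0.4, 0.2, 2.1]}, {"travel": [0.0029, 0.0056, 0.035], "turn": [0.4, 0.2, 2.1]}])

```text
time: 5.3
position: [0.5907, 0.0873, 0.1614]
tool_rot: [3.125, 0.317, 0.003]
ft_force: [-1.6, -0.6, -0.1]
grip_width: 0.334
grip_force: 25.0
```

```bash
python3 go.py .590 .0870 .125 0.195;  python3 - <<'E'
from h import *
t=ctrl.get_image("top");s=ctrl.get_image("side")
cv2.imwrite("pics/t1.png",t[:,:,::-1]);cv2.imwrite("pics/s1.png",s[:,:,::-1])
a=t[140:230,270:390];b=s[120:240,270:390]
cv2.imwrite("pics/a2.png",np.hstack([cv2.resize(a,(400,300),interpolation=cv2.INTER_CUBIC),cv2.resize(b,(400,400),interpolation=cv2.INTER_CUBIC)[:300] if 0 else cv2.resize(b[:90],(400,300),interpolation=cv2.INTER_CUBIC)])[:,:,::-1])
E
```

```text
[-0.0008, 0.0001, 0.0364] [0.03, -0.11, 0.42]
5.3 [0.5907 0.0873 0.1614] [-0.71  0.29  0.61  1.71 -0.17  1.2  -1.42] [-1.56 -0.55 -0.13]
```

View pics/a2.png

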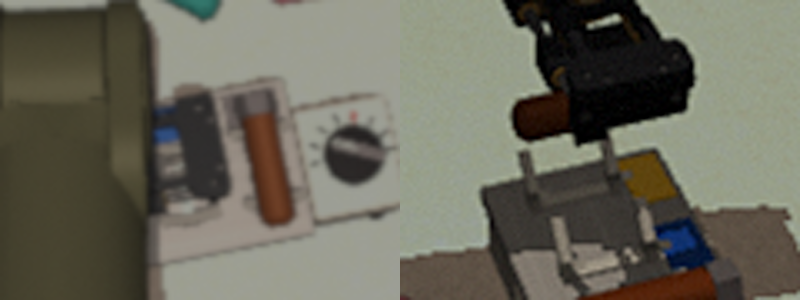

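The crop shows the tube held over the yellow cradle. Its rear end is visible in the side view at about (305,155), with the cap behind the gripper. I'll check that end against the expected pose.

```bash
python3 - <<'E'
from h import *
s=cv2.imread("pics/s1.png")[:,:,::-1]
F=4;u=np.array([290,135]);m=mask(cv2.resize(s[135:175,290:330],None,fx=F,fy=F,interpolation=cv2.INTER_CUBIC),'grey')
k,l,st,_=cv2.connectedComponentsWithStats(m);print((st/F).round(1).tolist())
j=1+np.argmax(st[1:,4]);m=l==j
for c in(28,44,60,72):
    r=np.nonzero(m[:,c])[0];print("col",290+c/F-.4,"rows",135+r.min()/F-.4,135+r.max()/F-.4) if len(r) else 0
for dx in(-.005,0,.005):
    h=cv2.convexHull(proj("side",pose2([.5907+dx,.0873,.1594,.19],cyl(-.046,.05))).astype(np.float32))
    q=np.zeros((400,640),np.uint8)
    b=np.zeros((1600,2560),np.uint8);cv2.fillConvexPoly(b,(h*F*16).astype(np.int32),1,shift=4)
    print(dx,h[:,0,0].min(),[(c,np.nonzero(b[:,int(c*F)])[0][[0,-1]]/F) for c in(306,308,310,312) if b[:,int(c*F)].any()])
E
```

```text
[[0.0, 0.0, 40.0, 40.0, 5546.8], [14.0, 4.8, 16.8, 22.2, 853.2]]
col 304.6 rows 150.85 158.35
col 307.6 rows 149.6 161.35
-0.005 299.33176 [(306, array([148.25, 162.25])), (308, array([148.  , 161.75])), (310, array([147.5, 161.5])), (312, array([147., 161.]))]
0 301.56375 [(306, array([148.5, 162.5])), (308, array([148.25, 162.25])), (310, array([147.75, 161.75])), (312, array([147.25, 161.25]))]
0.005 303.79346 [(306, array([149. , 161.5])), (308, array([148.5, 162.5])), (310, array([148., 162.])), (312, array([147.75, 161.5 ]))]
```

The tube sits about 2 mm further towards its cap than expected, so I'll correct that and descend.

Call:
step_arm(commands=[{"travel": [-0.003, 0, 0.012], "turn": [0, 0, 0.4]}, {"travel": [-0.003, 0, 0.024], "turn": [0, 0, 0.4]}, {"travel": [-0.003, 0, 0.036], "turn": [0, 0, 0.4]}, {"travel": [-0.003, 0, 0.036], "turn": [0, 0, 0.4]}, {"travel": [-0.003, 0, 0.036], "turn": [0, 0, 0.4]}])

```text
time: 5.9
position: [0.5868, 0.0862, 0.1234]
tool_rot: [3.126, 0.304, -0.001]
ft_force: [-0.0, 0.4, -0.1]
grip_width: 0.335
grip_force: 25.0
```

```bash
python3 go.py .588 .0868 .113 0.195
```

```text
[0.0013, -0.0004, 0.0104] [0.07, 0.04, -0.04]
5.9 [0.5868 0.0862 0.1234] [-0.7   0.32  0.6   1.75 -0.2   1.13 -1.41] [-0.05  0.4  -0.13]
```

Call:
step_arm(commands=[{"travel": [0.001, 0, 0.004], "turn": [0, 0, 0]}, {"travel": [0.001, 0, 0.006], "turn": [0, 0, 0]}, {"travel": [0.001, 0, 0.008], "turn": [0, 0, 0]}, {"travel": [0.001, 0, 0.008], "turn": [0, 0, 0]}])

```text
time: 6.3
position: [0.5881, 0.0865, 0.1159]
tool_rot: [3.126, 0.305, 0.0]
ft_force: [0.0, -1.0, -0.9]
grip_width: 0.334
grip_force: 25.0
```

Call:
step_arm(commands=[{"travel": [0, 0, 0.001], "turn": [0, 0, 0]}, {"travel": [0, 0, 0.002], "turn": [0, 0, 0]}, {"travel": [0, 0, 0.002], "turn": [0, 0, 0]}])

```text
time: 6.6
position: [0.5884, 0.0869, 0.1145]
tool_rot: [3.127, 0.305, 0.002]
ft_force: [0.1, 0.3, 2.3]
grip_width: 0.336
grip_force: 25.0
```

Call:
step_arm(commands=[{"travel": [0, 0, 0.001], "turn": [0, 0, 0]}, {"travel": [0, 0, 0.001], "turn": [0, 0, 0]}, {"travel": [0, 0, 0.001], "turn": [0, 0, 0]}])

```text
time: 6.9
position: [0.5885, 0.0872, 0.114]
tool_rot: [-3.126, -0.305, -0.002]
ft_force: [-2.1, 1.9, 5.5]
grip_width: 0.334
grip_force: 25.0
```

Call:
step_arm(commands=[{"travel": [0, 0, 0.001], "turn": [0, 0, 0]}, {"travel": [0, 0, 0.001], "turn": [0, 0, 0]}, {"travel": [0, 0, 0.001], "turn": [0, 0, 0]}])

```text
time: 7.2
position: [0.5886, 0.0876, 0.1136]
tool_rot: [-3.125, -0.305, -0.003]
ft_force: [-3.5, 0.6, 8.2]
grip_width: 0.333
grip_force: 25.0
```

Firm contact at the expected height. I'll loosen the grip so the tube seats while still held.

Call:
step_arm(commands=[{"travel": [0, 0, 0], "turn": [0, 0, 0]}, {"travel": [0, 0, 0], "turn": [0, 0, 0]}, {"travel": [0, 0, 0], "turn": [0, 0, 0]}, {"travel": [0, 0, 0], "turn": [0, 0, 0]}, {"travel": [0, 0, 0], "turn": [0, 0, 0]}], force=4)

```text
time: 7.7
position: [0.5885, 0.0879, 0.1124]
tool_rot: [-3.126, -0.306, -0.002]
ft_force: [-0.3, 5.1, 4.7]
grip_width: 0.339
grip_force: 4.0
```

```bash
python3 - <<'E'
from h import *
t=ctrl.get_image("top");s=ctrl.get_image("side")
cv2.imwrite("pics/t2.png",t[:,:,::-1]);cv2.imwrite("pics/s2.png",s[:,:,::-1])
a=t[140:230,270:390];b=s[140:230,270:390]
cv2.imwrite("pics/a3.png",np.hstack([cv2.resize(q,(400,300),interpolation=cv2.INTER_CUBIC) for q in(a,b)])[:,:,::-1])
E
```

```text
(no output)
```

View pics/a3.png

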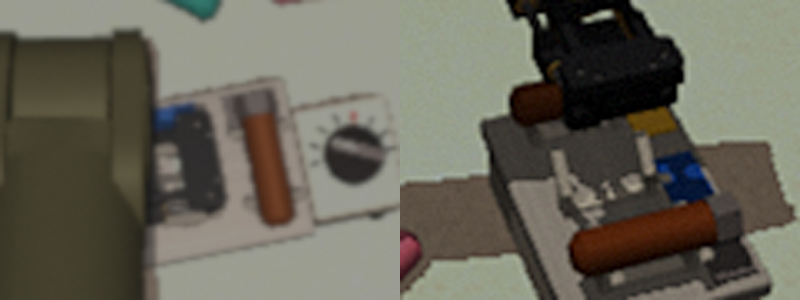

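The crop shows the tube down in the yellow saddles, gripped between them. A 5 N sideways push remains, so I'll shift 1.5 mm to relieve it while still holding.

Call:
step_arm(commands=[{"travel": [0, -0.0015, 0], "turn": [0, 0, 0]}, {"travel": [0, -0.0015, 0], "turn": [0, 0, 0]}, {"travel": [0, -0.0015, 0], "turn": [0, 0, 0]}, {"travel": [0, -0.0015, 0], "turn": [0, 0, 0]}])

```text
time: 8.2
position: [0.5884, 0.0881, 0.1124]
tool_rot: [3.126, 0.305, 0.003]
ft_force: [0.9, 3.6, 4.5]
grip_width: 0.341
grip_force: 4.0
```

Call:
step_arm(commands=[{"travel": [0, -0.001, 0.0005], "turn": [0, 0, 0]}, {"travel": [0, -0.001, 0.0005], "turn": [0, 0, 0]}, {"travel": [0, -0.001, 0.0005], "turn": [0, 0, 0]}, {"travel": [0, -0.001, 0.0005], "turn": [0, 0, 0]}])

```text
time: 8.6
position: [0.5883, 0.0881, 0.112]
tool_rot: [3.125, 0.303, 0.003]
ft_force: [1.9, 2.0, 5.4]
grip_width: 0.342
grip_force: 4.0
```

Call:
step_arm(commands=[{"travel": [0, 0, 0], "turn": [0, 0, 0]}, {"travel": [0, 0, 0], "turn": [0, 0, 0]}, {"travel": [0, 0, 0], "turn": [0, 0, 0]}, {"travel": [0, 0, 0], "turn": [0, 0, 0]}], gripper=0.5)

```text
time: 9.0
position: [0.5871, 0.0883, 0.111]
tool_rot: [3.125, 0.304, -0.001]
ft_force: [-0.3, -0.7, -0.3]
grip_width: 0.495
grip_force: 0.0
```

Call:
step_arm(commands=[{"travel": [0, 0, -0.02], "turn": [0, 0, 0]}, {"travel": [0, 0, -0.05], "turn": [0, 0, 0]}, {"travel": [0, 0, -0.09], "turn": [0, 0, 0]}, {"travel": [0, 0, -0.11], "turn": [0, 0, 0]}])

```text
time: 9.4
position: [0.5888, 0.0886, 0.2248]
tool_rot: [3.126, 0.304, 0.007]
ft_force: [1.0, 0.6, 0.4]
grip_width: 0.499
grip_force: 0.0
```

```bash
python3 go.py .56 -.315 .16 2.268
```

```text
[-0.1063, 0.3905, 0.0647] [0.28, -0.09, -118.84]
9.4 [0.5888 0.0886 0.2248] [-0.73  0.23  0.62  1.63 -0.14  1.32 -1.46] [1.04 0.58 0.44]
```

Call:
step_arm(commands=[{"travel": [-0.01, 0.04, 0], "turn": [0, 0, -8.5]}, {"travel": [-0.025, 0.085, 0], "turn": [0, 0, -17]}, {"travel": [-0.035, 0.13, 0], "turn": [0, 0, -25.5]}, {"travel": [-0.047, 0.175, 0], "turn": [0, 0, -34]}, {"travel": [-0.06, 0.22, 0], "turn": [0, 0, -42.5]}], gripper=0.9)

```text
time: 9.9
position: [0.5714, -0.1344, 0.2217]
tool_rot: [2.822, 1.38, 0.0]
ft_force: [0.7, 0.2, 0.1]
grip_width: 0.854
grip_force: 0.0
```

```bash
python3 go.py .56 -.315 .18 2.268
```

```text
[-0.1496, 0.1019, 0.0418] [0.03, 0.04, -77.83]
9.9 [ 0.5714 -0.1344  0.2217] [-0.39  0.22  0.67  1.66 -0.14  1.31 -0.36] [0.67 0.22 0.13]
```

Call:
step_arm(commands=[{"travel": [-0.04, 0.027, 0.01], "turn": [0, 0, -8.5]}, {"travel": [-0.08, 0.054, 0.02], "turn": [0, 0, -17]}, {"travel": [-0.12, 0.08, 0.03], "turn": [0, 0, -25.5]}, {"travel": [-0.149, 0.1, 0.042], "turn": [0, 0, -34]}, {"travel": [-0.15, 0.102, 0.042], "turn": [0, 0, -42.5]}])

```text
time: 10.4
position: [0.5549, -0.321, 0.178]
tool_rot: [2.198, 2.244, -0.01]
ft_force: [-0.5, 0.2, -0.2]
grip_width: 0.896
grip_force: 0.0
```

Call:
step_arm(commands=[{"travel": [0, 0, 0], "turn": [0, 0, -8.5]}, {"travel": [0, 0, 0], "turn": [0, 0, -17]}, {"travel": [0, 0, 0], "turn": [0, 0, -25.5]}, {"travel": [0, 0, 0], "turn": [0, 0, -34]}, {"travel": [0, 0, 0], "turn": [0, 0, -35.3]}])

```text
time: 10.9
position: [0.5589, -0.3138, 0.1796]
tool_rot: [1.408, 2.808, -0.001]
ft_force: [-0.2, -0.5, 0.3]
grip_width: 0.901
grip_force: 0.0
```

```bash
python3 go.py .56 -.315 .06 2.268; python3 - <<'E'
from h import *
# yellow check while clear
ims={n:ctrl.get_image(n) for n in CM}
p,c=fit(ims,"yellow",[.588,.088,.111,.193]);print("yellow",p.round(4),round(c,3))
p,c=fit(ims,"grey",[.613,-.049,.111,.2],x1=.046);print("grey",p.round(4),round(c,3))
for n in CM: cv2.imwrite(f"pics/{n}3.png",ims[n][:,:,::-1])
E
```

```text
[-0.0016, 0.0002, 0.1196] [-0.02, 0.02, -3.2]
10.9 [ 0.5589 -0.3138  0.1796] [ 0.05  0.36  0.53  1.57 -0.19  1.26  1.25] [-0.2  -0.52  0.33]
yellow [ 0.3454  0.5609 -0.2353  4.7686] 1.0
grey [ 17.8316  69.442  -95.9777 909.0686] 2.0
```

Call:
step_arm(commands=[{"travel": [-0.0016, 0, 0.04], "turn": [0, 0, -3.2]}, {"travel": [-0.0016, 0, 0.08], "turn": [0, 0, -3.2]}, {"travel": [-0.0016, 0, 0.12], "turn": [0, 0, -3.2]}, {"travel": [-0.0016, 0, 0.12], "turn": [0, 0, -3.2]}, {"travel": [-0.0016, 0, 0.12], "turn": [0, 0, -3.2]}])

```text
time: 11.5
position: [0.5601, -0.315, 0.0601]
tool_rot: [-1.333, -2.845, 0.001]
ft_force: [0.8, 0.2, 1.2]
grip_width: 0.898
grip_force: 0.0
```

```bash
python3 go.py .56 -.315 .018 2.268; python3 - <<'E'
from h import *
t=ctrl.get_image("top");s=ctrl.get_image("side")
a=t[150:240,370:490];b=s[300:390,280:400];c=t[150:240,270:390];d=s[150:240,270:390]
P=lambda q:cv2.resize(q,(400,300),interpolation=cv2.INTER_CUBIC)
cv2.imwrite("pics/a4.png",np.vstack([np.hstack([P(a),P(b)]),np.hstack([P(c),P(d)])])[:,:,::-1])
E
```

```text
[0.0001, -0.0001, 0.0421] [-0.05, 0.01, -0.15]
11.5 [ 0.5601 -0.315   0.0601] [ 0.09  0.47  0.49  1.67 -0.25  1.05  1.35] [0.8  0.23 1.17]
```

View pics/a4.png

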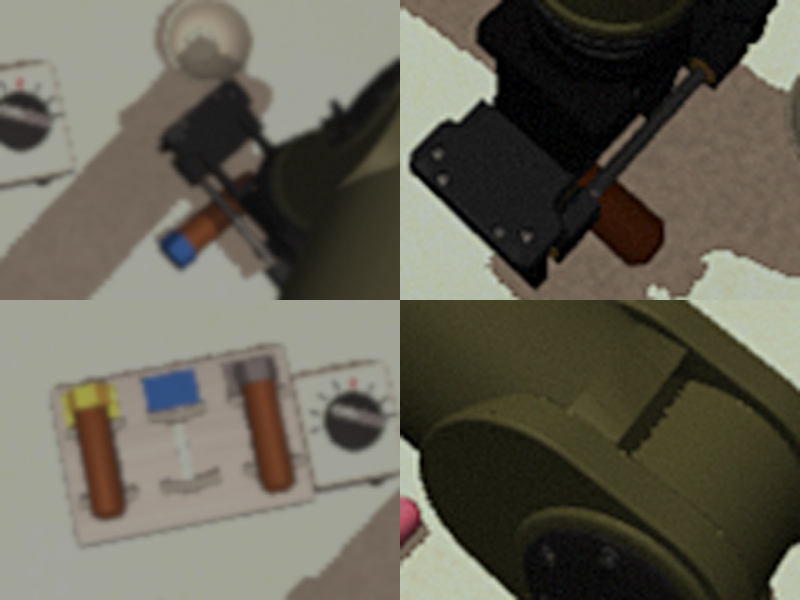

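The crop shows the yellow tube seated parallel to the grey one, its cap over the yellow tab. The gripper straddles the blue tube, whose cap is lower left at top (424,224). Going down.

Call:
step_arm(commands=[{"travel": [0, 0, 0.02], "turn": [0, 0, -0.15]}, {"travel": [0, 0, 0.035], "turn": [0, 0, -0.15]}, {"travel": [0, 0, 0.042], "turn": [0, 0, -0.15]}, {"travel": [0, 0, 0.042], "turn": [0, 0, -0.15]}, {"travel": [0, 0, 0.042], "turn": [0, 0, -0.15]}])

```text
time: 12.1
position: [0.5607, -0.3152, 0.0185]
tool_rot: [1.326, 2.846, -0.001]
ft_force: [0.3, 0.1, 0.2]
grip_width: 0.895
grip_force: 0.0
```

Call:
step_arm(commands=[{"travel": [0, 0, 0], "turn": [0, 0, 0]}, {"travel": [0, 0, 0], "turn": [0, 0, 0]}, {"travel": [0, 0, 0], "turn": [0, 0, 0]}, {"travel": [0, 0, 0], "turn": [0, 0, 0]}, {"travel": [0, 0, 0], "turn": [0, 0, 0]}], gripper=0.1, force=25)

```text
time: 12.6
position: [0.5604, -0.3149, 0.018]
tool_rot: [1.326, 2.847, -0.0]
ft_force: [-0.1, -0.3, 0.3]
grip_width: 0.528
grip_force: 0.0
```

Call:
step_arm(commands=[{"travel": [0, 0, 0], "turn": [0, 0, 0]}, {"travel": [0, 0, 0], "turn": [0, 0, 0]}, {"travel": [0, 0, 0], "turn": [0, 0, 0]}, {"travel": [0, 0, 0], "turn": [0, 0, 0]}, {"travel": [0, 0, 0], "turn": [0, 0, 0]}])

```text
time: 13.1
position: [0.5603, -0.315, 0.0179]
tool_rot: [1.327, 2.847, -0.001]
ft_force: [-0.1, 0.7, 0.3]
grip_width: 0.339
grip_force: 25.0
```

Call:
step_arm(commands=[{"travel": [0, 0, -0.02], "turn": [0, 0, 0]}, {"travel": [0, 0, -0.06], "turn": [0, 0, 0]}, {"travel": [0, 0, -0.11], "turn": [0, 0, 0]}, {"travel": [0, 0, -0.16], "turn": [0, 0, 0]}, {"travel": [0, 0, -0.18], "turn": [0, 0, 0]}])

```text
time: 13.6
position: [0.5621, -0.3163, 0.2038]
tool_rot: [1.324, 2.839, -0.0]
ft_force: [0.8, -0.2, -0.9]
grip_width: 0.334
grip_force: 25.0
```

```bash
python3 go.py .602 .0193 .20 0.195
```

```text
[0.2314, 0.2464, 0.0028] [0.62, 0.07, 118.84]
13.6 [ 0.5621 -0.3163  0.2038] [ 0.05  0.35  0.53  1.54 -0.18  1.3   1.3 ] [ 0.78 -0.24 -0.88]
```

Call:
step_arm(commands=[{"travel": [0.025, 0.028, 0], "turn": [0, 0, 8.5]}, {"travel": [0.055, 0.06, 0], "turn": [0, 0, 17]}, {"travel": [0.085, 0.092, 0], "turn": [0, 0, 25.5]}, {"travel": [0.115, 0.124, 0], "turn": [0, 0, 34]}, {"travel": [0.145, 0.156, 0], "turn": [0.3, 0, 42.5]}])

```text
time: 14.1
position: [0.5859, -0.1044, 0.1978]
tool_rot: [-2.254, -2.187, 0.006]
ft_force: [0.9, -0.0, -0.4]
grip_width: 0.336
grip_force: 25.0
```

```bash
python3 go.py .602 .0193 .20 0.195
```

```text
[0.1242, 0.0123, -0.0025] [-0.09, 0.23, 77.09]
14.1 [ 0.5859 -0.1044  0.1978] [-0.33  0.25  0.54  1.66 -0.13  1.27  0.21] [ 0.91 -0.02 -0.37]
```

Call:
step_arm(commands=[{"travel": [0.03, 0.003, -0.002], "turn": [0, 0, 8.5]}, {"travel": [0.06, 0.006, -0.002], "turn": [0, 0, 17]}, {"travel": [0.09, 0.009, -0.002], "turn": [0, 0, 25.5]}, {"travel": [0.115, 0.012, -0.002], "turn": [0, 0, 34]}, {"travel": [0.124, 0.012, -0.002], "turn": [0, 0, 42.5]}])

```text
time: 14.6
position: [0.6012, 0.022, 0.199]
tool_rot: [-2.89, -1.229, 0.006]
ft_force: [-0.4, 0.1, -1.0]
grip_width: 0.335
grip_force: 25.0
```

Call:
step_arm(commands=[{"travel": [0, 0, 0], "turn": [0, 0, 8.5]}, {"travel": [0, 0, 0], "turn": [0, 0, 17]}, {"travel": [0, 0, 0], "turn": [0, 0, 25.5]}, {"travel": [0, 0, 0], "turn": [0, 0, 34.5]}, {"travel": [0, 0, 0], "turn": [0, 0, 34.5]}])

```text
time: 15.1
position: [0.601, 0.0177, 0.1992]
tool_rot: [3.124, 0.317, -0.007]
ft_force: [0.1, 0.6, -1.2]
grip_width: 0.334
grip_force: 25.0
```

```bash
python3 go.py .602 .0193 .16 0.195
```

```text
[0.0015, -0.0014, 0.0392] [0.09, 0.25, 0.41]
15.1 [0.601  0.0177 0.1992] [-0.62  0.27  0.65  1.65 -0.17  1.28 -1.31] [ 0.09  0.61 -1.19]
```

Call:
step_arm(commands=[{"travel": [0.0015, -0.0014, 0.02], "turn": [0, 0.2, 0.4]}, {"travel": [0.0015, -0.0014, 0.039], "turn": [0, 0.2, 0.4]}, {"travel": [0.0015, -0.0014, 0.039], "turn": [0, 0.2, 0.4]}, {"travel": [0.0015, -0.0014, 0.039], "turn": [0, 0.2, 0.4]}])

```text
time: 15.5
position: [0.6021, 0.0192, 0.1605]
tool_rot: [3.125, 0.31, -0.001]
ft_force: [0.4, -0.4, -0.4]
grip_width: 0.335
grip_force: 25.0
```

```bash
python3 go.py .602 .0193 .125 0.195;python3 - <<'E'
from h import *
st=ctrl.get_state();s=ctrl.get_image("side");cv2.imwrite("pics/s5.png",s[:,:,::-1]);p=st['position']
h=proj("side",pose2([p[0],p[1],p[2]-.002,.195],cyl(-.046,.05)));print("pred rear left",h[:,0].min(),"rows",h[:,1].min())
x=int(h[:,0].min())-12;y=int(proj("side",pose2([p[0],p[1],p[2]-.002,.195],[[-.046,0,0]]))[0,1])-20;F=4
m=mask(cv2.resize(s[y:y+40,x:x+40],None,fx=F,fy=F,interpolation=cv2.INTER_CUBIC),'grey')
k,l,stt,_=cv2.connectedComponentsWithStats(m)
for r in stt[1:]: print("comp",x+r[0]/F-.4,y+r[1]/F-.4,r[2]/F,r[3]/F)
E
```

```text
[-0.0, -0.0002, 0.0355] [0.08, 0.06, 0.16]
15.5 [0.6021 0.0192 0.1605] [-0.61  0.31  0.64  1.69 -0.19  1.21 -1.3 ] [ 0.43 -0.4  -0.4 ]
pred rear left 310.2960778251989 rows 160.93386085358452
comp 302.6 161.35 28.75 22.5
```

```bash
python3 - <<'E'
from h import *
s=cv2.imread("pics/s5.png")[:,:,::-1];F=4
m=mask(cv2.resize(s[145:205,290:350],None,fx=F,fy=F,interpolation=cv2.INTER_CUBIC),'grey')
X=cyl(-.046,.046)
def L(p):
    b=np.zeros((240,240),np.uint8);h=cv2.convexHull(((proj("side",pose2(p,X))-[290,145]+.5)*F*16).astype(np.int32));cv2.fillConvexPoly(b,h,1,shift=4);return b
A=L([.6021,.0192,.1585,.193]);B=L([.588,.0885,.111,.193])
f=lambda b,r:(290+np.nonzero(b[r])[0][[0,-1]]/F).tolist() if b[r].any() else None
for r in range(40,180,8): print(145+r/F,"mask",f(m,r),"held",f(A,r),"yellow",f(B,r))
E
```

```text
155.0 mask [328.75, 329.5] held None yellow None
157.0 mask None held None yellow None
159.0 mask None held None yellow [332.75, 341.0]
161.0 mask None held None yellow [323.5, 341.75]
163.0 mask [317.5, 331.0] held [346.75, 349.75] yellow [314.5, 342.5]
165.0 mask [307.75, 328.0] held [337.75, 349.75] yellow [305.5, 342.75]
167.0 mask [304.0, 328.0] held [328.75, 349.75] yellow [301.25, 343.0]
169.0 mask [303.0, 328.5] held [319.75, 349.75] yellow [301.25, 342.75]
171.0 mask [303.25, 330.0] held [311.5, 349.75] yellow [301.5, 338.75]
173.0 mask [303.25, 331.25] held [310.75, 349.75] yellow [302.0, 330.0]
175.0 mask [304.0, 331.25] held [311.0, 349.75] yellow [302.5, 321.25]
177.0 mask [306.0, 331.0] held [311.25, 349.0] yellow [303.25, 312.5]
179.0 mask [311.75, 330.75] held [311.5, 340.25] yellow None
181.0 mask [312.25, 330.0] held [312.25, 331.75] yellow None
183.0 mask [314.5, 322.25] held [313.0, 323.0] yellow None
185.0 mask None held [314.5, 314.5] yellow None
187.0 mask None held None yellow None
189.0 mask None held None yellow None
```

The held tube's rear edge matches the prediction within about 1 px, and so does the yellow tube. Lowering.

Call:
step_arm(commands=[{"travel": [0, 0, 0.015], "turn": [0, 0, 0.1]}, {"travel": [0, 0, 0.028], "turn": [0, 0, 0.1]}, {"travel": [0, 0, 0.038], "turn": [0, 0, 0.1]}, {"travel": [0, 0, 0.042], "turn": [0, 0, 0.1]}, {"travel": [0, 0, 0.042], "turn": [0, 0, 0.1]}])

```text
time: 16.05
position: [0.6016, 0.0192, 0.1173]
tool_rot: [3.125, 0.305, -0.003]
ft_force: [0.4, 0.6, -0.7]
grip_width: 0.334
grip_force: 25.0
```

Call:
step_arm(commands=[{"travel": [0, 0, 0.002], "turn": [0, 0, 0]}, {"travel": [0, 0, 0.003], "turn": [0, 0, 0]}, {"travel": [0, 0, 0.003], "turn": [0, 0, 0]}, {"travel": [0, 0, 0.003], "turn": [0, 0, 0]}])

```text
time: 16.45
position: [0.6024, 0.0192, 0.1157]
tool_rot: [3.125, 0.305, 0.0]
ft_force: [-0.6, -0.4, -1.0]
grip_width: 0.336
grip_force: 25.0
```

Call:
step_arm(commands=[{"travel": [0, 0, 0.001], "turn": [0, 0, 0]}, {"travel": [0, 0, 0.002], "turn": [0, 0, 0]}, {"travel": [0, 0, 0.002], "turn": [0, 0, 0]}])

```text
time: 16.75
position: [0.6024, 0.0194, 0.1139]
tool_rot: [3.126, 0.305, 0.0]
ft_force: [-0.8, 0.4, 1.5]
grip_width: 0.336
grip_force: 25.0
```

Call:
step_arm(commands=[{"travel": [0, 0, 0.0015], "turn": [0, 0, 0]}, {"travel": [0, 0, 0.0015], "turn": [0, 0, 0]}, {"travel": [0, 0, 0.0015], "turn": [0, 0, 0]}])

```text
time: 17.05
position: [0.6025, 0.0194, 0.1137]
tool_rot: [3.126, 0.305, 0.001]
ft_force: [-4.4, 0.6, 11.1]
grip_width: 0.339
grip_force: 25.0
```

Call:
step_arm(commands=[{"travel": [0, 0, 0], "turn": [0, 0, 0]}, {"travel": [0, 0, 0], "turn": [0, 0, 0]}, {"travel": [0, 0, 0], "turn": [0, 0, 0]}, {"travel": [0, 0, 0], "turn": [0, 0, 0]}, {"travel": [0, 0, 0], "turn": [0, 0, 0]}], force=4)

```text
time: 17.55
position: [0.6027, 0.0196, 0.113]
tool_rot: [3.126, 0.305, 0.001]
ft_force: [-2.0, 0.8, 6.4]
grip_width: 0.338
grip_force: 4.0
```

Call:
step_arm(commands=[{"travel": [0, 0, 0], "turn": [0, 0, 0]}, {"travel": [0, 0, 0], "turn": [0, 0, 0]}, {"travel": [0, 0, 0], "turn": [0, 0, 0]}, {"travel": [0, 0, 0], "turn": [0, 0, 0]}, {"travel": [0, 0, 0], "turn": [0, 0, 0]}])

```text
time: 18.05
position: [0.6027, 0.0196, 0.1131]
tool_rot: [3.126, 0.305, 0.001]
ft_force: [-1.3, 0.3, 5.5]
grip_width: 0.341
grip_force: 4.0
```

Call:
step_arm(commands=[{"travel": [0, 0, 0], "turn": [0, 0, 0]}, {"travel": [0, 0, 0], "turn": [0, 0, 0]}, {"travel": [0, 0, 0], "turn": [0, 0, 0]}, {"travel": [0, 0, 0], "turn": [0, 0, 0]}], gripper=0.5)

```text
time: 18.45
position: [0.6021, 0.0191, 0.1116]
tool_rot: [3.125, 0.304, -0.001]
ft_force: [-0.2, 0.3, 0.3]
grip_width: 0.488
grip_force: 0.0
```

Call:
step_arm(commands=[{"travel": [0, 0, -0.02], "turn": [0, 0, 0]}, {"travel": [0, 0, -0.05], "turn": [0, 0, 0]}, {"travel": [0, 0, -0.09], "turn": [0, 0, 0]}, {"travel": [0, 0, -0.11], "turn": [0, 0, 0]}])

```text
time: 18.85
position: [0.6035, 0.019, 0.2252]
tool_rot: [3.126, 0.304, 0.006]
ft_force: [1.2, 0.4, 0.4]
grip_width: 0.497
grip_force: 0.0
```

```bash
python3 - <<'E'
from h import *
def bp(px,z): return least_squares(lambda q:proj("top",[q[0],q[1],z])[0]-px,[.5,0]).x
print("disc centre",bp((375.9,185.4),.072),"pred",proj("top",[.6323,-.128,.072]))
# bar: grey-ish bright pixels inside disc
for f in("top0","t1","t2"):
    im=cv2.resize(cv2.imread(f"pics/{f}.png")[172:200,362:392],None,fx=8,fy=8,interpolation=cv2.INTER_CUBIC)
    g=cv2.cvtColor(im,cv2.COLOR_BGR2GRAY);yy,xx=np.mgrid[:g.shape[0],:g.shape[1]]
    disc=((xx-(375.9-362+.5)*8)**2+(yy-(185.4-172+.5)*8)**2<(7.3*8)**2)
    m=disc&(g>75);k,l,st,c=cv2.connectedComponentsWithStats(m.astype(np.uint8));j=1+np.argmax(st[1:,4])
    P=np.argwhere(l==j)[:,::-1]/8+[361.5,171.5];Q=P.mean(0);d=np.linalg.svd(P-Q,full_matrices=False)[2][0];d*=-np.sign(d[0])
    s=(P-Q)@d;a,b=Q+d*s.max(),Q+d*s.min();A,B=bp(a,.098),bp(b,.098)
    v=A-B;phi=np.arctan2(v[1],v[0]);print(f,a,b,"mid",(A+B)/2,np.hypot(*v),"yaw",phi,"dial",(.195+np.pi/2-phi))
E
```

```text
disc centre [ 0.63395254 -0.12753493] pred [[376.06864244 185.97234635]]
top0 [369.32061306 182.03870888] [383.30663169 185.88502126] mid [ 0.63367872 -0.12479594] 0.04041710559120206 yaw 1.3085557773455976 dial 0.45724054944929904
t1 [369.29463837 182.04907219] [383.30512306 185.88578539] mid [ 0.63366258 -0.12475734] 0.04047624505975707 yaw 1.3096609758821904 dial 0.4561353509127062
t2 [369.29039139 182.05925659] [383.30568908 185.87811371] mid [ 0.63365895 -0.12475221] 0.0404767601817841 yaw 1.3109592688202367 dial 0.4548370579746599
```

The dial is at click 1 (0.456 rad), its bar centred at about (0.633, -0.127) with yaw 1.31. It needs 77.3° clockwise.

```bash
python3 go.py .6330 -.1275 .18 1.313
```

```text
[0.0005, 0.1494, 0.0455] [0.2, -0.13, -64.12]
18.85 [0.6035 0.019  0.2252] [-0.62  0.26  0.65  1.61 -0.16  1.32 -1.32] [1.2  0.4  0.38]
```

Call:
step_arm(commands=[{"travel": [0, 0.03, 0.01], "turn": [0, 0, -8.5]}, {"travel": [0, 0.07, 0.02], "turn": [0, 0, -17]}, {"travel": [0, 0.11, 0.03], "turn": [0, 0, -25.5]}, {"travel": [0, 0.14, 0.04], "turn": [0, 0, -34]}, {"travel": [0.0005, 0.149, 0.045], "turn": [0.2, 0, -42.5]}])

```text
time: 19.35
position: [0.6304, -0.1323, 0.1761]
tool_rot: [-2.803, -1.417, 0.006]
ft_force: [-0.2, -0.1, -0.3]
grip_width: 0.497
grip_force: 0.0
```

Call:
step_arm(commands=[{"travel": [0, 0, 0], "turn": [0, 0, -8.5]}, {"travel": [0, 0, 0], "turn": [0, 0, -17]}, {"travel": [0, 0, 0], "turn": [0, 0, -21.5]}, {"travel": [0, 0, 0], "turn": [0, 0, -21.5]}, {"travel": [0, 0, 0], "turn": [0, 0, -21.5]}])

```text
time: 19.85
position: [0.6314, -0.1269, 0.177]
tool_rot: [-2.49, -1.911, 0.001]
ft_force: [0.1, -0.4, -0.3]
grip_width: 0.504
grip_force: 0.0
```

```bash
python3 go.py .6330 -.1275 .12 1.313
```

```text
[-0.0002, 0.0018, 0.057] [-0.15, -0.05, -0.22]
19.85 [ 0.6314 -0.1269  0.177 ] [-0.25  0.37  0.52  1.56 -0.19  1.26  0.04] [ 0.09 -0.35 -0.29]
```

Call:
step_arm(commands=[{"travel": [0, 0.0018, 0.03], "turn": [-0.1, 0, -0.2]}, {"travel": [0, 0.0018, 0.06], "turn": [-0.1, 0, -0.2]}, {"travel": [0, 0.0018, 0.078], "turn": [-0.1, 0, -0.2]}, {"travel": [0, 0.0018, 0.086], "turn": [-0.1, 0, -0.2]}, {"travel": [0, 0.0018, 0.086], "turn": [-0.1, 0, -0.2]}])

```text
time: 20.35
position: [0.6323, -0.1269, 0.09]
tool_rot: [-2.486, -1.917, 0.002]
ft_force: [0.4, 0.0, 0.4]
grip_width: 0.496
grip_force: 0.0
```

```bash
python3 go.py .6330 -.1275 .09 1.313
```

```text
[-0.0004, 0.0008, 0.0] [-0.15, -0.02, 0.06]
20.35 [ 0.6323 -0.1269  0.09  ] [-0.23  0.45  0.5   1.64 -0.23  1.11  0.07] [0.43 0.   0.45]
```

Closing on the bar gently; the forces will show how well it is centred.

Call:
step_arm(commands=[{"travel": [0, 0, 0], "turn": [0, 0, 0]}, {"travel": [0, 0, 0], "turn": [0, 0, 0]}, {"travel": [0, 0, 0], "turn": [0, 0, 0]}, {"travel": [0, 0, 0], "turn": [0, 0, 0]}, {"travel": [0, 0, 0], "turn": [0, 0, 0]}], gripper=0, force=15)

```text
time: 20.85
position: [0.6332, -0.1271, 0.0916]
tool_rot: [-2.486, -1.919, -0.001]
ft_force: [-3.6, 1.1, 2.9]
grip_width: 0.13
grip_force: 3.2
```

Call:
step_arm(commands=[{"travel": [0, 0, 0], "turn": [0, 0, 0]}, {"travel": [0, 0, 0], "turn": [0, 0, 0]}])

```text
time: 21.05
position: [0.6329, -0.1271, 0.0916]
tool_rot: [-2.486, -1.919, -0.001]
ft_force: [-2.0, 0.4, 4.0]
grip_width: 0.123
grip_force: 15.0
```

Call:
step_arm(commands=[{"travel": [0, 0, 0], "turn": [0, 0, 7]}, {"travel": [0, 0, 0], "turn": [0, 0, 14]}, {"travel": [0, 0, 0], "turn": [0, 0, 21]}, {"travel": [0, 0, 0], "turn": [0, 0, 28]}, {"travel": [0, 0, 0], "turn": [0, 0, 35]}])

```text
time: 21.55
position: [0.6329, -0.1273, 0.0915]
tool_rot: [-2.95, -1.077, 0.001]
ft_force: [-0.2, 0.9, 2.8]
grip_width: 0.133
grip_force: 13.6
```

Call:
step_arm(commands=[{"travel": [0, 0, 0], "turn": [0, 0, 7]}, {"travel": [0, 0, 0], "turn": [0, 0, 14]}, {"travel": [0, 0, 0], "turn": [0, 0, 21]}, {"travel": [0, 0, 0], "turn": [0, 0, 28]}, {"travel": [0, 0, 0], "turn": [0, 0, 35]}])

```text
time: 22.05
position: [0.6332, -0.1274, 0.0915]
tool_rot: [-3.138, -0.138, -0.0]
ft_force: [-1.1, 0.3, 2.3]
grip_width: 0.129
grip_force: 15.0
```

Call:
step_arm(commands=[{"travel": [0, 0, 0], "turn": [0, 0, 5]}, {"travel": [0, 0, 0], "turn": [0, 0, 7.5]}, {"travel": [0, 0, 0], "turn": [0, 0, 7.5]}, {"travel": [0, 0, 0], "turn": [0, 0, 7.5]}])

```text
time: 22.45
position: [0.6332, -0.1274, 0.0915]
tool_rot: [-3.14, 0.058, 0.0]
ft_force: [-1.9, -0.2, 3.9]
grip_width: 0.124
grip_force: 15.0
```

```bash
python3 go.py .6330 -.1275 .09 -.034
```

```text
[-0.0002, 0.0001, 0.0015] [-0.04, 0.0, -0.16]
22.45 [ 0.6332 -0.1274  0.0915] [-0.43  0.51  0.77  1.65 -0.38  1.14 -1.17] [-1.91 -0.23  3.87]
```

Tool yaw is on target. Releasing, rising and backing away for a check.

Call:
step_arm(commands=[{"travel": [0, 0, 0], "turn": [0, 0, 0]}, {"travel": [0, 0, 0], "turn": [0, 0, 0]}, {"travel": [0, 0, 0], "turn": [0, 0, 0]}, {"travel": [0, 0, 0], "turn": [0, 0, 0]}, {"travel": [0, 0, 0], "turn": [0, 0, 0]}], gripper=0.45)

```text
time: 22.95
position: [0.633, -0.1271, 0.091]
tool_rot: [-3.14, 0.059, 0.001]
ft_force: [0.7, -0.5, -0.2]
grip_width: 0.427
grip_force: 0.0
```

Call:
step_arm(commands=[{"travel": [0, 0, -0.03], "turn": [0, 0, 0]}, {"travel": [0, 0, -0.07], "turn": [0, 0, 0]}, {"travel": [0, 0, -0.11], "turn": [0, 0, 0]}, {"travel": [0, 0, -0.15], "turn": [0, 0, 0]}, {"travel": [0, 0, -0.15], "turn": [0, 0, 0]}])

```text
time: 23.45
position: [0.636, -0.1287, 0.2477]
tool_rot: [3.141, -0.06, 0.016]
ft_force: [0.4, -0.8, -0.3]
grip_width: 0.452
grip_force: 0.0
```

Call:
step_arm(commands=[{"travel": [-0.03, 0.05, 0], "turn": [0, 0, 0]}, {"travel": [-0.06, 0.1, 0], "turn": [0, 0, 0]}, {"travel": [-0.1, 0.15, 0], "turn": [0, 0, 0]}, {"travel": [-0.13, 0.2, 0], "turn": [0, 0, 0]}, {"travel": [-0.15, 0.23, 0], "turn": [0, 0, 0]}])

```text
time: 23.95
position: [0.4874, -0.3324, 0.2406]
tool_rot: [-3.139, 0.059, 0.0]
ft_force: [0.3, -0.4, -0.2]
grip_width: 0.449
grip_force: 0.0
```

Call:
step_arm(commands=[{"travel": [0, 0, 0], "turn": [0, 0, 0]}, {"travel": [0, 0, 0], "turn": [0, 0, 0]}, {"travel": [0, 0, 0], "turn": [0, 0, 0]}])

```text
time: 24.25
position: [0.4898, -0.3299, 0.2405]
tool_rot: [-3.139, 0.056, 0.001]
ft_force: [1.9, 0.3, 0.4]
grip_width: 0.45
grip_force: 0.0
```

```bash
python3 - <<'E'
from h import *
t=ctrl.get_image("top");s=ctrl.get_image("side");cv2.imwrite("pics/top9.png",t[:,:,::-1]);cv2.imwrite("pics/side9.png",s[:,:,::-1])
a=t[155:230,280:400];b=s[150:290,280:400]
cv2.imwrite("pics/a9.png",np.hstack([cv2.resize(a,(480,300),interpolation=cv2.INTER_CUBIC),cv2.resize(b,(257,300),interpolation=cv2.INTER_CUBIC)])[:,:,::-1])
st=ctrl.get_state();print(st['time'],st['position'],np.abs(st['qd']).max())
E
```

```text
24.35 [ 0.49018597 -0.32947288  0.24048676] 0.00621044312913545
```

View pics/a9.png

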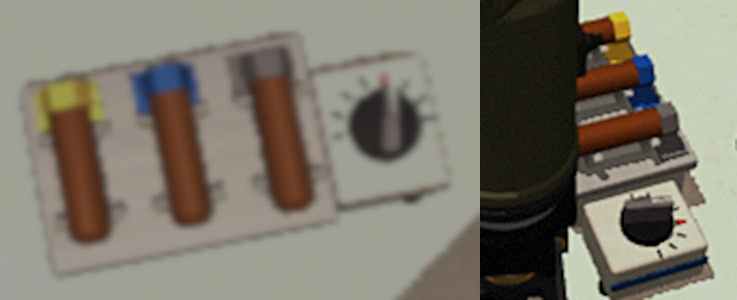

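The crop shows all three tubes parallel in their saddles, caps at their tabs. The rear ends are collinear: top (302,215), (328,210.5), (353,207). The dial pointer is at the red tick (376,175). One numeric check of the dial, then I'll hand in.

```bash
python3 - <<'E'
from h import *
def bp(px,z): return least_squares(lambda q:proj("top",[q[0],q[1],z])[0]-px,[.5,0]).x
im=cv2.resize(cv2.imread("pics/top9.png")[172:200,362:392],None,fx=8,fy=8,interpolation=cv2.INTER_CUBIC)
g=cv2.cvtColor(im,cv2.COLOR_BGR2GRAY);yy,xx=np.mgrid[:g.shape[0],:g.shape[1]]
m=((xx-115)**2+(yy-111)**2<58**2)&(g>75);k,l,st,c=cv2.connectedComponentsWithStats(m.astype(np.uint8));j=1+np.argmax(st[1:,4])
P=np.argwhere(l==j)[:,::-1]/8+[361.5,171.5];Q=P.mean(0);d=np.linalg.svd(P-Q,full_matrices=False)[2][0];d*=-np.sign(d[1]);v=bp(Q+6*d,.098)-bp(Q-6*d,.098)
D=.195+np.pi/2-np.arctan2(v[1],v[0]);print("dial",D)
for n,px in(("y",(302,215)),("b",(328.3,210.5)),("g",(353,206.8))):
    e=bp(px,.111)-[.6035,.0192];print(n,"rear x in rocker",np.cos(.195)*e[0]+np.sin(.195)*e[1],"y",-np.sin(.195)*e[0]+np.cos(.195)*e[1])
if abs(D-1.8)<.13: print(ctrl.close_job())
E
```

```text
dial 1.7956962525301896
y rear x in rocker -0.04651563272581433 y 0.07154060165697368
b rear x in rocker -0.04766623213826113 y -0.0009819031503030835
g rear x in rocker -0.05019014637224012 y -0.06910686638789768
the job is handed in; nothing more can be done
None
```

I handed the job in with both tubes loaded and released in their own cradles, caps at the tab ends, about 2 mm or better from centre by camera. The dial reads 1.80 rad (click 4), and the last picture shows the grey tube still in its cradle; no verdict came back.

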